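# Bring the red socket round to the front of the bench carousel

### The job

Turn the rotary socket stand by pushing the rim of its black carousel smoothly round with your fingertips until the red-sleeved socket is at the front, lined up with the white arrow on the stand's tongue. Do not touch or lift any of the sockets: they stay standing in their pockets, and the hammer, screwdriver and spray can stay where they are. Then take your hand away and leave the carousel at rest.

Things in the scene. Friction and masses are not known exactly. Their poses are not given: they have to be found in the camera images.
- stand: Fixed grey foot of the rotary socket stand, screwed to the bench: a disc 144 mm in diameter and 10 mm high under the carousel, with a flat tongue 46 mm wide and 8 mm high that sticks out at the front to 165 mm from the axis. Origin on the bench on the carousel's vertical axis; z up; its -x axis points along the tongue, to the front of the stand (roughly towards the robot).
- index_mark (a point): The white arrow on the end of the stand's tongue (about 25 mm long, pointing at the axis): a point on the bench-level tongue, 150 mm from the axis, that marks the stand's front.
- carousel: Black plastic carousel, a five-petalled flower seen from above, reaching 118 mm from its axis: five lobes of 38 mm radius, centred 80 mm from the axis every 72 degrees (one on its own -x), z = 22 to 65 mm above the bench, each with a pocket 39 mm wide, 30 mm deep. Origin on the bench on the axis. Turns either way without stops; stays where left (drag 0.12 N m, 1 to 2 N at the rim). z up, turns with it.
- notch (a point): Middle of one of the five open notches between neighbouring lobes (36 degrees from the lobe centres), 110 mm from the axis, 52 mm above the bench, turning with the carousel: 27 mm free all round. A fingertip let down to here (13 mm below the lobe tops) can push a lobe's flank round. Below it is bare bench, or the 8 mm high tongue; farther in, the hub (62 mm radius, top at 44 mm, its nut at 54 mm).
- socket_red: Loose impact socket, an upright steel cylinder 36 mm in diameter and 50 mm tall with a dark hexagon mouth, with a red sleeve: the one wanted in front. Stands in one of the carousel's pockets, its lower 30 mm sunk in, 20 mm showing (top at z = 85 mm). Origin at the centre of its underside (35 mm above the bench while seated), z up. It sits in the lobe on the carousel's own -x axis, 80 mm from the axis.
- socket_blue: Loose impact socket, an upright steel cylinder 36 mm in diameter and 50 mm tall with a dark hexagon mouth, with a blue sleeve. Stands in one of the carousel's pockets, its lower 30 mm sunk in, 20 mm showing (top at z = 85 mm). Origin at the centre of its underside (35 mm above the bench while seated), z up.
- socket_yellow: Loose impact socket, an upright steel cylinder 36 mm in diameter and 50 mm tall with a dark hexagon mouth, with a yellow sleeve. Stands in one of the carousel's pockets, its lower 30 mm sunk in, 20 mm showing (top at z = 85 mm). Origin at the centre of its underside (35 mm above the bench while seated), z up.
- socket_green: Loose impact socket, an upright steel cylinder 36 mm in diameter and 50 mm tall with a dark hexagon mouth, with a green sleeve. Stands in one of the carousel's pockets, its lower 30 mm sunk in, 20 mm showing (top at z = 85 mm). Origin at the centre of its underside (35 mm above the bench while seated), z up.
- socket_plain: Loose impact socket, an upright steel cylinder 36 mm in diameter and 50 mm tall with a dark hexagon mouth, bare steel with no sleeve. Stands in one of the carousel's pockets, its lower 30 mm sunk in, 20 mm showing (top at z = 85 mm). Origin at the centre of its underside (35 mm above the bench while seated), z up.
- hammer: Bystander: loose hammer lying on the bench to the left of the stand, handle along its own x axis.
- screwdriver: Bystander: loose screwdriver lying on the bench to the right of the stand, along its own x axis.
- spray_can: Bystander: loose blue spray can, 56 mm in diameter and 150 mm tall, standing to the right of the stand; origin at the centre of its underside.

How it is judged:
By the outcome, as a careful person would: the job done as asked, in the order asked, and still so for the second after the job is handed in, with the robot touching nothing.
It also fails if it takes over 45 s, if anything falls off the work surface, if the arm or the gripper's body presses on something with over 40 N, if the wrist force passes 120 N, or if a joint passes its speed limit or range.

### The arm

A 7-joint arm with a two-finger parallel gripper is mounted at the origin on the work surface. World frame = base frame: x ahead of the robot, y to its left, z up, the work surface at z = 0. Lengths are in m, angles in rad, forces in N, time in s.
With the tool pointing down it reaches from about 0.4 to 0.85 m from the base axis. Payload 10.4 kg.
Tool frame: the origin (TCP) lies midway between the tips of the shut fingers; the grasp point (between the pads) lies 19 mm behind it (manip.pinch_z is the distance from the TCP to the grasp point, in m); y points along the fingers, x is the direction in which the jaws open and shut, and the axes are right-handed (so a half turn about y gives the same grasp; the last joint's range is limited). The gripper opens to 85 mm and grips with 20 to 120 N. Pads are 22 mm wide; open, the fingers measure 114 mm over their backs; the gripper's body (76 mm by 85 mm) begins 54 mm behind the grasp point. The pads swing forward as they close: fully open they stand 13 mm farther back than shut.
Start: joints at [-1.14, 0.332, -0.065, 1.46, 0.022, 1.35, -0.088], TCP at [0.274, 0.562, 0.231] pointing down, gripper open.
Joint ranges: [-2.6, 2.6], [-0.5, 2.12], [-1.47, 1.34], [0.16, 2.42], [-1.27, 4.41], [0.06, 2.06], [-2.6, 2.6]. Speed limits (rad/s): [2.22, 2.22, 2.79, 2.79, 3.14, 3.14, 3.14].

### API

Orientations are given as a unit quaternion [x, y, z, w].
In Python, from workcell import manip gives the robot as it stands.
- The arm moves only by the shell command python3 -m pendant 'ROWS' [OPENING] [FORCE]. ROWS is a JSON object of lists of equal length, an entry for each row: "offset": the shift along the tool's x, y, z scaled (see below), a list of three; "turn": the turn, a rotation vector about the tool's x, y, z scaled (see below), a list of three. A call has 1 to 12 rows; each row is the pose to reach, as a shift and turn from the pose measured when the call began, along the tool's axes at that moment; what a row does not reach only later rows make up. The controller multiplies each number of a shift by 200 mm and each number of a turn by 45 degrees. A row lasts 1/8 s, in which the tool goes at most 62.5 mm and 10.7 degrees, less where a joint would pass 70% of its speed; a pose out of reach is approached as far as the arm can. A call with a number of a shift or a turn outside -1 to 1 is refused whole. A call with a gripper value outside its range is refused whole. OPENING is the opening in per cent of the stroke, from 0 (shut) to 100 (fully open), set as the call begins (- or left out, the last holds). The fingers move at their own pace and stop on an object; FORCE is the grip in N (left out, the last holds). Time passes only in rows, so rows that repeat a pose let the fingers close. It gives the time, the measured TCP pose, the force and the opening at its end, in the units of the state.
- manip.get_obs(): the state, without advancing time (a new reading comes with each control period).
- manip.camera(name): name is "scene" or "top" or "wrist"; returns (picture, depth): 480x640x3 uint8, red, green, blue; 480x640 float32, m along the optical axis (not along the pixel's ray), 0 where there is no reading.
- manip.camera_model(name): a dict with "intrinsics" (3x3 intrinsics, pixels), "R" (3x3) and "t" (3): a world point X has camera coordinates R X + t; the wrist camera has in their place "tool_from_camera" (4x4, takes a point from camera to tool coordinates, whose origin is the TCP and whose axes are the tool frame's). Camera axes: x right, y down, z forward; pixel columns grow to the right and rows downward; lengths in m; the calibration is good to about 2 mm. The wrist camera is an equidistant fisheye: a pixel r from the principal point sees the ray r / f radians off the axis. A picture is of the moment at which its call begins: read the wrist's pose just before it. camera_model takes no time and is no camera call.
- manip.hand_in(): hands the job in, once; it reports no verdict.
The state is a dict: "clock": time; "joint_pos": joint angles; "joint_velocities": joint speeds; "tau": joint torques, N m; "position": TCP position; "ee_rot": TCP orientation; "ft_force": force on the tool from outside, world axes, zero at the start; "torque": the same for the moment, N m; "grip_width": opening from 0.0 (shut) to 1.0 (fully open).
Only numpy, scipy, OpenCV 4.12 (cv2) and the standard library are available. Lean on these libraries where they do the work, as an engineer would, in place of code of your own. Each camera call takes 0.05 s, during which the arm holds its last target. There are 200 camera calls.

## Working session

There is one attempt and no reset: what is moved stays moved. The work goes in short steps, Python scripts to look and compute and a shell command to move; the robot and the scene stay as the last step left them, time stands still between calls to the robot, and variables do not carry over. Pictures are saved under pics/ and viewed, about 8 in all and at most 12, crops included, and the job is handed in when it is done.

```bash
mkdir -p pics; ls; python3 - <<'E'
from workcell import manip
import cv2,numpy as np
o=manip.get_obs();print({k:np.round(v,3).tolist() for k,v in o.items()})
for n in("top","scene"):
    p,d=manip.camera(n);cv2.imwrite(f"pics/{n}0.png",p[:,:,::-1]);np.save(f"pics/{n}0.npy",d)
    m=manip.camera_model(n);print(n,{k:np.round(v,3).tolist() for k,v in m.items()})
E
```

```text
pics
{'clock': 0.0, 'joint_pos': [-1.14, 0.333, -0.065, 1.461, 0.022, 1.35, -0.089], 'joint_velocities': [0.001, -0.0, 0.001, -0.0, -0.0, 0.0, -0.0], 'tau': [-0.0, -62.543, 0.049, -39.162, 0.016, 0.01, 0.0], 'position': [0.274, 0.561, 0.231], 'ee_rot': [0.6, 0.374, -0.375, -0.599], 'ft_force': [-0.59, 0.315, 0.561], 'torque': [0.032, 0.023, -0.017], 'grip_width': 1.002}
top {'intrinsics': [[458.229, 0.0, 321.54], [0.0, 458.229, 244.002], [0.0, 0.0, 1.0]], 'R': [[0.0, -1.0, -0.029], [-0.985, 0.004, -0.171], [0.171, 0.028, -0.985]], 't': [0.051, 0.586, 0.75]}
scene {'intrinsics': [[477.556, 0.0, 318.402], [0.0, 477.556, 240.577], [0.0, 0.0, 1.0]], 'R': [[0.073, 0.997, -0.023], [0.613, -0.063, -0.788], [-0.787, 0.044, -0.615]], 't': [-0.087, -0.31, 1.403]}
```

View pics/top0.png

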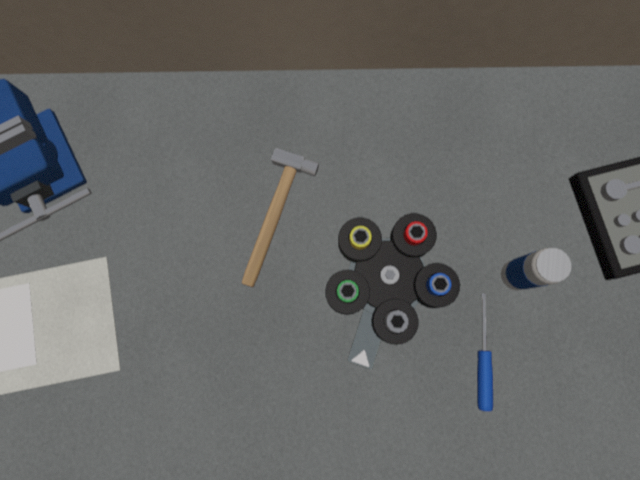

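The top view shows the nut at (390,275), red at (416,232), blue at (440,284), plain at (397,321), green at (348,291), yellow at (360,237), and the arrow near (361,358). Next I'll turn these pixels into world positions.

```bash
cat > h.py <<'E'
from workcell import manip
import cv2,numpy as np
from scipy.spatial.transform import Rotation as Rn
def onplane(n,px,z):
    m=manip.camera_model(n);K,R,t=(np.array(m[k]) for k in("intrinsics","R","t"))
    c=-R.T@t; r=R.T@np.linalg.inv(K)@np.array([px[0],px[1],1.]); return c+r*(z-c[2])/r[2]
def bydepth(n,px,d):
    m=manip.camera_model(n);K,R,t=(np.array(m[k]) for k in("intrinsics","R","t"))
    return R.T@(np.linalg.inv(K)@np.array([px[0],px[1],1.])*d-t)
def pose():
    o=manip.get_obs();return np.array(o["position"]),Rn.from_quat(o["ee_rot"]).as_matrix(),o
E
python3 - <<'E'
from h import *
p,R,o=pose();print(np.round(R,3))
img=cv2.imread("pics/top0.png");d=np.load("pics/top0.npy")
hsv=cv2.cvtColor(img,cv2.COLOR_BGR2HSV)
roi=img[340:380,340:385];w=np.argwhere(roi.min(2)>170);a=w[:,::-1].mean(0)+[340,340];print("arrow px",a,len(w))
pts={"nut":((390,275),.054),"red":((416.5,232.5),.085),"blue":((440,284),.085),"plain":((397,321.5),.085),"green":((347.5,291),.085),"yellow":((360.5,237),.085),"arrow":(a,.008),"cantop":((553,266),.15),"hammerend":((248,282),.02),"hammerhead":((310,168),.02),"sd":((484,295),.01),"sdend":((485,408),.02)}
W={k:onplane("top",*v) for k,v in pts.items()}
for k,v in W.items():
    px=pts[k][0];print(k,np.round(v,3),"depthpt",np.round(bydepth("top",px,d[int(px[1]),int(px[0])]),3))
S=np.mean([W[k] for k in("red","blue","plain","green","yellow")],0);print("centre",S)
for k in W:
    v=W[k]-S;print(k,round(np.hypot(v[0],v[1]),4),round(np.degrees(np.arctan2(v[1],v[0])),1))
E
```

```text
[[ 0.438 -0.    -0.899]
 [ 0.899 -0.001  0.438]
 [-0.001 -1.    -0.   ]]
arrow px [361.24793388 358.76033058] 121
nut [ 0.532 -0.068  0.054] depthpt [ 0.532 -0.068  0.053]
red [ 0.599 -0.11   0.085] depthpt [ 0.599 -0.11   0.085]
blue [ 0.513 -0.145  0.085] depthpt [ 0.513 -0.144  0.087]
plain [ 0.453 -0.073  0.085] depthpt [ 0.453 -0.074  0.082]
green [0.502 0.006 0.085] depthpt [0.502 0.006 0.085]
yellow [ 0.592 -0.016  0.085] depthpt [ 0.592 -0.016  0.085]
arrow [ 0.388 -0.019  0.008] depthpt [ 0.388 -0.019  0.007]
cantop [ 0.534 -0.299  0.15 ] depthpt [ 0.535 -0.299  0.15 ]
hammerend [0.523 0.183 0.02 ] depthpt [0.523 0.183 0.023]
hammerhead [0.737 0.073 0.02 ] depthpt [0.735 0.072 0.024]
sd [ 0.5   -0.239  0.01 ] depthpt [ 0.5   -0.239  0.012]
sdend [ 0.309 -0.226  0.02 ] depthpt [ 0.31  -0.225  0.026]
centre [ 0.5320334  -0.06759961  0.085     ]
nut 0.0004 -178.7
red 0.0795 -32.0
blue 0.0796 -103.6
plain 0.0794 -175.9
green 0.0797 112.0
yellow 0.0792 40.4
arrow 0.1517 161.3
cantop 0.2315 -89.4
hammerend 0.251 92.0
hammerhead 0.2479 34.4
sd 0.1747 -100.6
sdend 0.2742 -144.6
```

```bash
python3 -c "
from h import *
print(np.round(manip.camera_model('wrist')['tool_from_camera'],3))"
python3 -m pendant '{"offset":[[-0.1,0,-0.09],[-0.28,0,-0.25],[-0.46,0,-0.42],[-0.64,0,-0.58],[-0.82,0,-0.74],[-1,0,-0.9]],"turn":[[0,0,0],[0,0,0],[0,0,0],[0,0,0],[0,0,0],[0,0,0]]}' 0 20
```

```text
[[ 1.     0.     0.001  0.   ]
 [-0.001 -0.293  0.956 -0.142]
 [ 0.    -0.956 -0.293  0.074]
 [ 0.     0.     0.     1.   ]]
clock: 0.85
position: [0.3481, 0.301, 0.2306]
ee_rot: [0.6, 0.374, -0.375, -0.599]
ft_force: [0.6, -0.3, 0.3]
grip_width: -0.002
```

```bash

python3 -m pendant '{"offset":[[-0.17,0,-0.15],[-0.34,0,-0.3],[-0.51,0.05,-0.46],[-0.68,0.1,-0.62],[-0.84,0.15,-0.76],[-1,0.2,-0.9],[-1,0.2,-0.9]],"turn":[[0,0,0],[0,0,0],[0,0,0],[0,0,0],[0,0,0],[0,0,0],[0,0,0]]}'
python3 - <<'E'
from h import *
p,R,o=pose()
img,d=manip.camera("wrist");cv2.imwrite("pics/w1.png",img[:,:,::-1])
img,d=manip.camera("scene");cv2.imwrite("pics/s1.png",img[:,:,::-1])
t=np.array([.532+.11*np.cos(np.radians(148.2)),-.0675+.11*np.sin(np.radians(148.2)),.052])
print(p,np.round(R,3),t,"units",R.T@(t-p)/.2)
E
```

```text
clock: 1.72
position: [0.422, 0.0395, 0.1902]
ee_rot: [0.601, 0.372, -0.374, -0.6]
ft_force: [-0.2, 0.5, 0.2]
grip_width: -0.001
[0.42200367 0.03945075 0.19018818] [[ 0.443 -0.002 -0.897]
 [ 0.897 -0.002  0.443]
 [-0.003 -1.     0.001]] [ 0.4385118  -0.00953486  0.052     ] units [-0.18120432  0.69123208 -0.1832082 ]
```

View pics/w1.png

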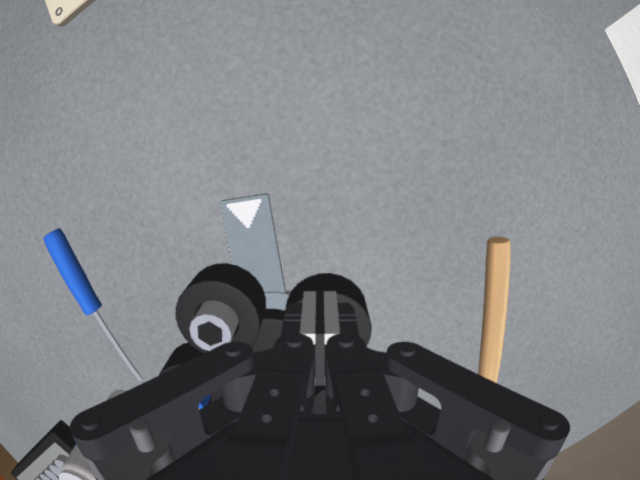

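View pics/s1.png

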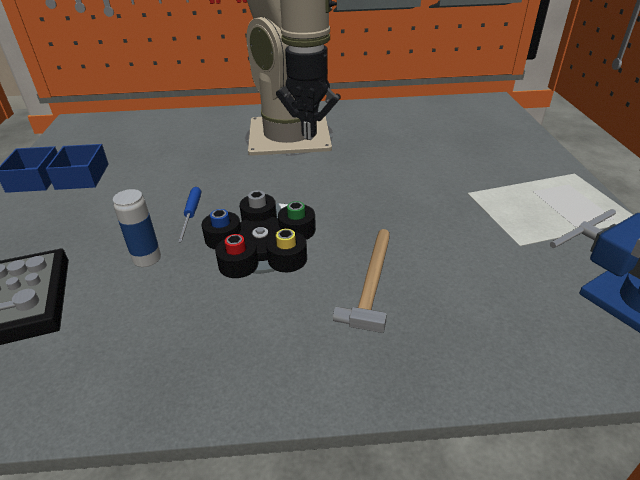

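The wrist view shows the splayed knuckles high above the fingertips, the plain socket at (210,332) and the green lobe below the fingers. The scene view shows the arm clear of everything, with the knuckles about 100 mm above the tip, so they will pass well over the socket tops. Next I go over the notch and down.

```bash

python3 -m pendant '{"offset":[[-0.09,0,-0.09],[-0.18,0.02,-0.18],[-0.18,0.15,-0.18],[-0.18,0.3,-0.18],[-0.18,0.3,-0.18]],"turn":[[0,0,0],[0,0,0],[0,0,0],[0,0,0],[0,0,0]]}'
python3 - <<'E'
from h import *
p,R,o=pose()
img,d=manip.camera("top");cv2.imwrite("pics/t2.png",cv2.resize(img[180:390,270:500,::-1],None,fx=2.5,fy=2.5))
t=np.array([.532+.11*np.cos(np.radians(148.2)),-.0675+.11*np.sin(np.radians(148.2)),.052])
print(p,"units",R.T@(t-p)/.2)
E
```

```text
clock: 2.45
position: [0.4371, -0.0047, 0.1295]
ee_rot: [-0.599, -0.373, 0.377, 0.6]
ft_force: [0.2, 1.3, -0.5]
grip_width: 0.002
[ 0.43705845 -0.00465028  0.12954621] units [-0.01725135  0.38774198 -0.01852523]
```

View pics/t2.png

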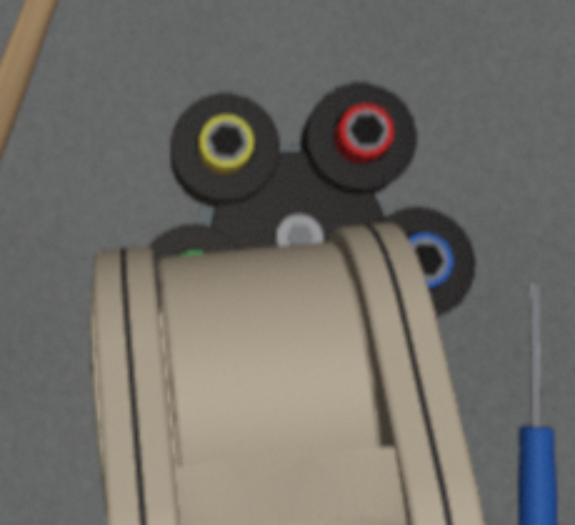

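The arm hides the notch from the top camera, but red, yellow and blue have not moved. The notch clearance is generous, so I descend with a small correction and watch the force.

```bash

python3 -m pendant '{"offset":[[-0.02,0.02,-0.02],[-0.02,0.1,-0.02],[-0.02,0.2,-0.02],[-0.02,0.3,-0.02],[-0.02,0.39,-0.02],[-0.02,0.39,-0.02]],"turn":[[0,0,0],[0,0,0],[0,0,0],[0,0,0],[0,0,0],[0,0,0]]}'
cat >> h.py <<'E'
C=np.array([.532,-.0675]);
def plan(angs,r=.11,z=.052):
    p,R,o=pose();v=p[:2]-C;print("now ang",np.degrees(np.arctan2(v[1],v[0])).round(1),"r",np.hypot(*v).round(4),p.round(4))
    for a in angs:
        a=np.radians(a);print((R.T@(np.array([*(C+r*np.array([np.cos(a),np.sin(a)])),z])-p)/.2).round(2).tolist(),end=",")
    print()
E
python3 - <<'E'
from h import *
img,d=manip.camera("wrist");cv2.imwrite("pics/w2.png",img[180:,100:500,::-1])
plan([147,145,142,139,136,133,130,127,124,121,118,115])
E
```

```text
clock: 3.25
position: [0.4395, -0.0103, 0.0528]
ee_rot: [-0.599, -0.374, 0.376, 0.6]
ft_force: [-0.1, -0.4, -0.8]
grip_width: -0.001
now ang 148.1 r 0.1083 [ 0.4401 -0.0103  0.0535]
[0.01, 0.01, 0.01],[0.03, 0.01, 0.0],[0.06, 0.01, -0.0],[0.09, 0.01, -0.01],[0.11, 0.01, -0.02],[0.14, 0.01, -0.03],[0.17, 0.01, -0.04],[0.19, 0.01, -0.05],[0.22, 0.01, -0.06],[0.24, 0.01, -0.08],[0.27, 0.01, -0.09],[0.29, 0.01, -0.11],
```

View pics/w2.png

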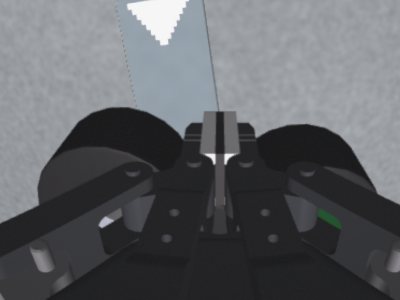

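The fingertips sit midway in the notch between the plain and green lobes, on either side of (220,120) in the crop, with no contact force. I start the clockwise push.

```bash

python3 -m pendant '{"offset":[[0.01,0.01,0.01],[0.03,0.01,0],[0.06,0.01,0],[0.09,0.01,-0.01],[0.115,0.01,-0.02],[0.14,0.01,-0.03],[0.17,0.01,-0.04],[0.195,0.01,-0.05],[0.22,0.01,-0.065],[0.245,0.01,-0.08],[0.27,0.01,-0.095],[0.295,0.01,-0.11]],"turn":[[0,0,0],[0,0,0],[0,0,0],[0,0,0],[0,0,0],[0,0,0],[0,0,0],[0,0,0],[0,0,0],[0,0,0],[0,0,0],[0,0,0]]}'
python3 - <<'E'
from h import *
img,d=manip.camera("top");cv2.imwrite("pics/t3.png",cv2.resize(img[180:390,270:500,::-1],None,fx=2.5,fy=2.5))
p,R,o=pose();v=p[:2]-C;a=np.degrees(np.arctan2(v[1],v[0]))
plan(a-3-3*np.arange(12))
E
```

```text
clock: 4.8
position: [0.486, 0.0334, 0.0513]
ee_rot: [0.6, 0.374, -0.376, -0.599]
ft_force: [-1.8, -0.5, 0.0]
grip_width: 0.0
now ang 114.1 r 0.1111 [0.4867 0.0339 0.0514]
[0.02, -0.0, -0.02],[0.04, -0.0, -0.04],[0.06, -0.0, -0.06],[0.08, -0.0, -0.09],[0.09, -0.0, -0.11],[0.11, -0.0, -0.13],[0.12, -0.0, -0.16],[0.14, -0.0, -0.18],[0.15, -0.0, -0.21],[0.16, -0.0, -0.24],[0.17, -0.0, -0.26],[0.18, -0.0, -0.29],
```

View pics/t3.png

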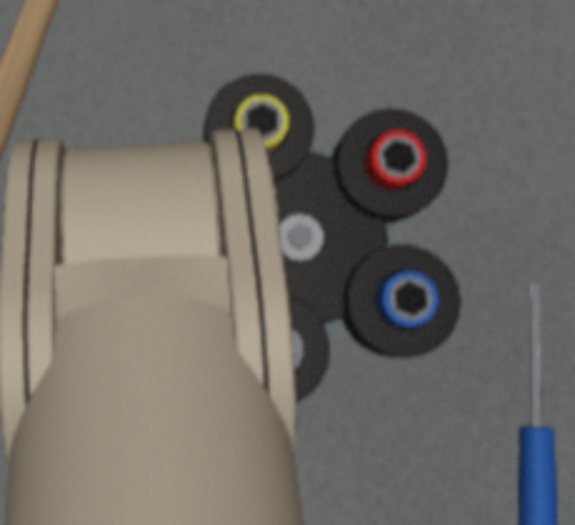

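The carousel turns smoothly: red has moved clockwise to (400,157) in the crop and blue to (411,299), with all sockets seated. I continue and add automatic red-angle tracking.

```bash

python3 -m pendant '{"offset":[[0.02,0,-0.02],[0.04,0,-0.04],[0.06,0,-0.065],[0.08,0,-0.09],[0.095,0,-0.11],[0.11,0,-0.135],[0.125,0,-0.16],[0.14,0,-0.185],[0.15,0,-0.21],[0.16,0,-0.235],[0.17,0,-0.265],[0.18,0,-0.29]],"turn":[[0,0,0],[0,0,0],[0,0,0],[0,0,0],[0,0,0],[0,0,0],[0,0,0],[0,0,0],[0,0,0],[0,0,0],[0,0,0],[0,0,0]]}'
cat >> h.py <<'E'
RNG={"red":((-8,8),0),"yellow":((22,35),72),"green":((45,75),144),"blue":((95,125),-72)}
def socks():
    img,d=manip.camera("top");hsv=cv2.cvtColor(img,cv2.COLOR_RGB2HSV).astype(int);H=(hsv[...,0]+90)%180-90
    m=np.zeros(d.shape,bool);m[195:360,300:480]=1
    for k,((a,b),off) in RNG.items():
        H2=hsv[...,0] if a>=0 else H
        w=(m&(H2>=a)&(H2<=b)&(hsv[...,1]>130)&(hsv[...,2]>50)).astype(np.uint8)
        n,lab,st,_=cv2.connectedComponentsWithStats(w,connectivity=8)
        if n<2: print(k,"hidden");continue
        i=1+st[1:,4].argmax();pts=np.argwhere(lab==i)[:,::-1].astype(np.float32)
        (c,r)=cv2.minEnclosingCircle(pts);v=onplane("top",c,.085)[:2]-C
        ang=np.degrees(np.arctan2(v[1],v[0]));print(k,np.round(c,1),"px",len(pts),"rad",round(np.hypot(*v),4),"ang",round(ang,1),"-> red",round((ang-off+180)%360-180,1))
    return img
def nxt(step=3,n=12):
    p,R,o=pose();v=p[:2]-C;a=np.degrees(np.arctan2(v[1],v[0]));plan(a-step-step*np.arange(n))
E
python3 - <<'E'
from h import *
socks();nxt()
E
```

```text
clock: 6.35
position: [0.555, 0.0409, 0.0513]
ee_rot: [0.6, 0.374, -0.376, -0.599]
ft_force: [-1.2, 0.2, 0.1]
grip_width: 0.002
red [439.4 272.1] px 251 rad 0.0774 ang -89.4 -> red -89.4
yellow [404. 228.] px 186 rad 0.0783 ang -16.1 -> red -88.1
green hidden
blue [408.4 318.7] px 176 rad 0.0785 ang -162.0 -> red -90.0
now ang 77.7 r 0.1109 [0.5556 0.0409 0.0514]
[0.0, -0.0, -0.03],[0.01, -0.0, -0.06],[0.01, -0.0, -0.09],[0.01, -0.0, -0.12],[0.01, -0.0, -0.14],[0.01, -0.0, -0.17],[0.01, -0.0, -0.2],[0.0, -0.0, -0.23],[-0.0, -0.0, -0.26],[-0.01, -0.0, -0.29],[-0.02, -0.0, -0.31],[-0.03, -0.0, -0.34],
```

```bash

python3 -m pendant '{"offset":[[0.005,0,-0.03],[0.01,0,-0.06],[0.01,0,-0.09],[0.01,0,-0.115],[0.01,0,-0.145],[0.01,0,-0.175],[0.01,0,-0.2],[0,0,-0.23],[0,0,-0.26],[-0.01,0,-0.285],[-0.02,0,-0.315],[-0.03,0,-0.34]],"turn":[[0,0,0],[0,0,0],[0,0,0],[0,0,0],[0,0,0],[0,0,0],[0,0,0],[0,0,0],[0,0,0],[0,0,0],[0,0,0],[0,0,0]]}'
python3 - <<'E'
from h import *
socks();nxt()
E
```

```text
clock: 7.9
position: [0.6144, 0.0053, 0.0514]
ee_rot: [0.6, 0.375, -0.376, -0.599]
ft_force: [1.0, 0.1, -0.3]
grip_width: 0.004
red [430.3 302.8] px 239 rad 0.078 ang -129.1 -> red -129.1
yellow [430.  246.5] px 208 rad 0.0772 ang -55.6 -> red -127.6
green hidden
blue [478.5 355. ] px 16 rad 0.1875 ang -134.6 -> red -62.6
now ang 41.0 r 0.1097 [0.6148 0.0045 0.0515]
[-0.01, -0.0, -0.03],[-0.02, -0.0, -0.05],[-0.04, -0.0, -0.08],[-0.05, -0.0, -0.1],[-0.07, -0.0, -0.12],[-0.09, -0.0, -0.15],[-0.11, -0.0, -0.17],[-0.13, -0.0, -0.19],[-0.15, -0.0, -0.21],[-0.17, -0.0, -0.22],[-0.2, -0.0, -0.24],[-0.22, -0.0, -0.26],
```

```bash

python3 -m pendant '{"offset":[[-0.01,0,-0.025],[-0.02,0,-0.05],[-0.035,0,-0.075],[-0.05,0,-0.1],[-0.07,0,-0.125],[-0.09,0,-0.145],[-0.11,0,-0.165],[-0.13,0,-0.185],[-0.15,0,-0.205],[-0.175,0,-0.225],[-0.2,0,-0.24],[-0.22,0,-0.26]],"turn":[[0,0,0],[0,0,0],[0,0,0],[0,0,0],[0,0,0],[0,0,0],[0,0,0],[0,0,0],[0,0,0],[0,0,0],[0,0,0],[0,0,0]]}'
python3 - <<'E'
from h import *
i=socks();cv2.imwrite("pics/t4.png",cv2.resize(i[180:390,270:500,::-1],None,fx=2.5,fy=2.5))
nxt(2.5)
E
```

```text
clock: 9.45
position: [0.6423, -0.0583, 0.0517]
ee_rot: [0.6, 0.374, -0.375, -0.599]
ft_force: [0.1, 1.5, -0.2]
grip_width: 0.001
red hidden
yellow hidden
green hidden
blue [479. 355.] px 15 rad 0.188 ang -134.5 -> red -62.5
now ang 4.3 r 0.1108 [ 0.6424 -0.0593  0.0517]
[-0.02, -0.0, -0.01],[-0.04, -0.0, -0.02],[-0.07, -0.0, -0.03],[-0.09, -0.0, -0.04],[-0.11, -0.0, -0.05],[-0.13, -0.0, -0.05],[-0.16, -0.0, -0.06],[-0.18, -0.0, -0.06],[-0.2, -0.0, -0.07],[-0.23, -0.0, -0.07],[-0.25, -0.0, -0.07],[-0.28, -0.0, -0.07],
```

View pics/t4.png

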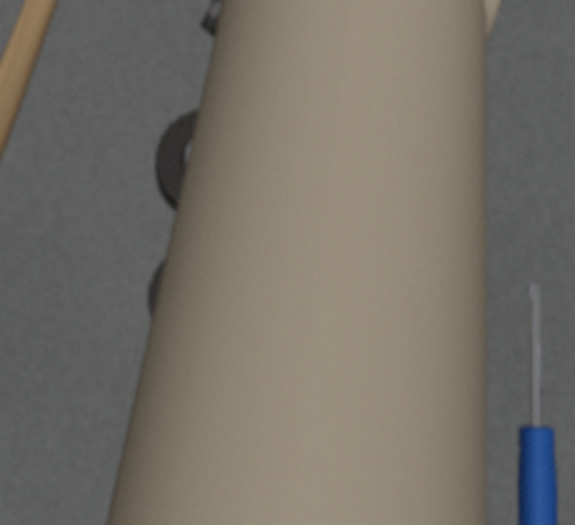

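The arm now hides the carousel from the top camera; the screwdriver and hammer are where they were. Going by the finger-to-red angle so far (about 167-172°), I push to a few degrees short of the target and measure from the scene camera.

```bash

python3 -m pendant '{"offset":[[-0.02,0,-0.01],[-0.04,0,-0.02],[-0.065,0,-0.03],[-0.09,0,-0.04],[-0.11,0,-0.045],[-0.135,0,-0.05],[-0.155,0,-0.06],[-0.18,0,-0.06],[-0.205,0,-0.065],[-0.225,0,-0.07],[-0.235,0,-0.07],[-0.24,0,-0.07]],"turn":[[0,0,0],[0,0,0],[0,0,0],[0,0,0],[0,0,0],[0,0,0],[0,0,0],[0,0,0],[0,0,0],[0,0,0],[0,0,0],[0,0,0]]}'
python3 - <<'E'
from h import *
i,d=manip.camera("scene");cv2.imwrite("pics/s4.png",cv2.resize(i[100:340,120:400,::-1],None,fx=2.5,fy=2.5))
nxt(1,6)
E
```

```text
clock: 11.0
position: [0.6339, -0.1086, 0.0519]
ee_rot: [0.601, 0.374, -0.375, -0.599]
ft_force: [-0.2, 1.3, 0.6]
grip_width: 0.003
now ang -22.0 r 0.1099 [ 0.6339 -0.1087  0.0519]
[-0.01, -0.0, -0.0],[-0.02, -0.0, -0.0],[-0.03, -0.0, -0.0],[-0.04, -0.0, -0.0],[-0.05, -0.0, -0.0],[-0.06, -0.0, -0.0],
```

View pics/s4.png

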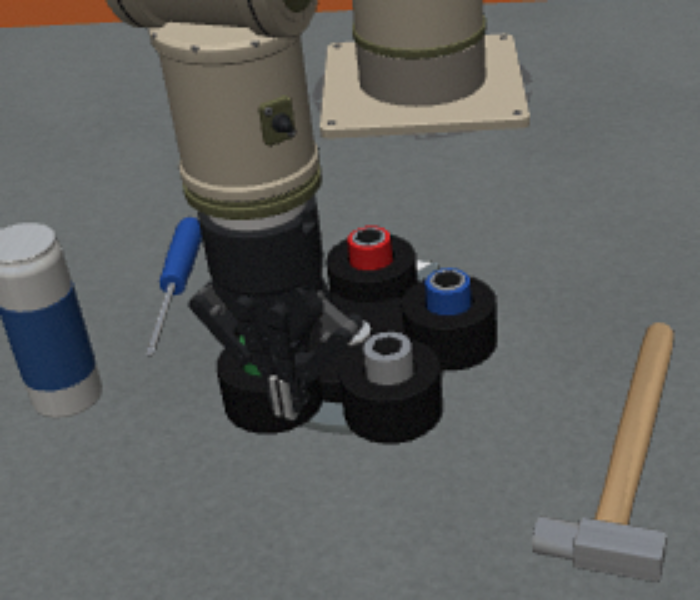

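The scene view shows red near the arrow: the socket tops are red (370,235), blue (447,280) and plain (388,344) in the crop. The hammer, can and screwdriver have not moved. I compute the angle.

```bash
python3 - <<'E'
from h import *
for k,c,off in(("red",(370,235.5),0),("blue",(447,280.5),-72),("plain",(388.5,344.5),-144),("arrow",(428,268),None)):
    v=onplane("scene",(120+c[0]/2.5,100+c[1]/2.5),.085 if off is not None else .008)[:2]-C;a=np.degrees(np.arctan2(v[1],v[0]));print(k,np.hypot(*v).round(4),a.round(1),None if off is None else round((a-off)%360,1))
E
```

```text
red 0.0801 166.6 166.6
blue 0.0798 93.9 165.9
plain 0.0799 24.8 168.8
arrow 0.1534 155.3 None
```

```bash

python3 -m pendant '{"offset":[[-0.01,0,0],[-0.02,0,0],[-0.03,0,0],[-0.04,0,0],[-0.047,0,0],[-0.05,0,0],[-0.05,0,0]],"turn":[[0,0,0],[0,0,0],[0,0,0],[0,0,0],[0,0,0],[0,0,0],[0,0,0]]}'
python3 - <<'E'
from h import *
nxt(1,2)
E
python3 -m pendant '{"offset":[[0.02,0,0],[0.05,0,0],[0.07,0,-0.01],[0.07,-0.1,-0.01],[0.07,-0.25,-0.01],[0.07,-0.45,-0.01],[0.07,-0.65,-0.01],[0.07,-0.7,-0.01]],"turn":[[0,0,0],[0,0,0],[0,0,0],[0,0,0],[0,0,0],[0,0,0],[0,0,0],[0,0,0]]}'
```

```text
clock: 11.92
position: [0.6295, -0.1178, 0.0519]
ee_rot: [0.601, 0.374, -0.375, -0.599]
ft_force: [1.0, 0.7, -0.1]
grip_width: 0.001
now ang -27.3 r 0.1097 [ 0.6295 -0.1178  0.0519]
[-0.01, -0.0, -0.0],[-0.02, -0.0, -0.0],
clock: 12.92
position: [0.6388, -0.1064, 0.1965]
ee_rot: [0.602, 0.375, -0.373, -0.598]
ft_force: [-0.8, -0.2, -0.1]
grip_width: 0.002
```

```bash

python3 -m pendant '{"offset":[[0.15,0,0.14],[0.32,0,0.3],[0.5,0,0.48],[0.68,0,0.65],[0.85,0,0.81],[1,0,0.95],[1,0,0.95]],"turn":[[0,0,0],[0,0,0],[0,0,0],[0,0,0],[0,0,0],[0,0,0],[0,0,0]]}'
python3 - <<'E'
from h import *
i=socks();cv2.imwrite("pics/t5.png",cv2.resize(i[180:390,270:500,::-1],None,fx=2.5,fy=2.5))
i,d=manip.camera("scene");cv2.imwrite("pics/s5.png",cv2.resize(i[100:340,120:400,::-1],None,fx=2.5,fy=2.5))
E
```

```text
clock: 13.8
position: [0.5545, 0.1606, 0.1951]
ee_rot: [0.6, 0.377, -0.375, -0.597]
ft_force: [0.6, -1.1, -0.3]
grip_width: 0.001
red [378.2 318.9] px 195 rad 0.0789 ang 161.9 -> red 161.9
yellow [431.5 300.5] px 201 rad 0.0774 ang -125.9 -> red 162.1
green [428.5 245. ] px 70 rad 0.0768 ang -53.0 -> red 163.0
blue [343.5 273. ] px 148 rad 0.0801 ang 90.1 -> red 162.1
```

View pics/t5.png

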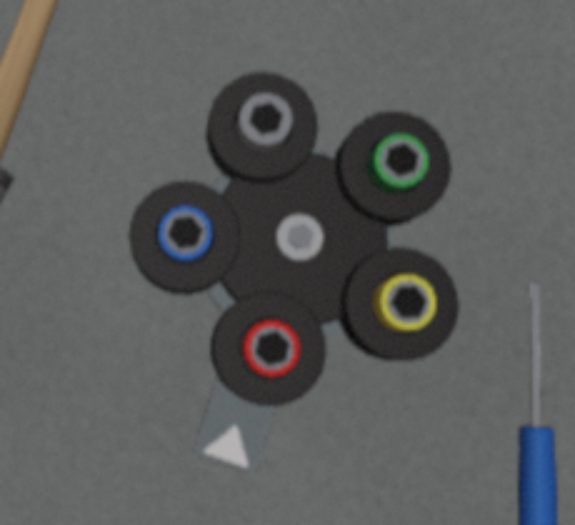

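```bash
python3 - <<'E'
from h import *
P=np.array([[272.5,348.5],[186,233],[265.5,119],[402,160],[408.5,302]])/2.5+[270,180]
W=np.array([onplane("top",p,.085)[:2] for p in P]);c=W.mean(0);v=W-c
a=np.degrees(np.arctan2(v[:,1],v[:,0]))+72*np.arange(5);print(c,((a+360)%360).round(1), ((a+360)%360).mean())
print(np.hypot(*v.T).round(4))
i=cv2.imread("pics/t5.png");w=np.argwhere(i[400:490,180:270].min(2)>150)[:,::-1].mean(0)+[180,400]
A=onplane("top",w/2.5+[270,180],.008)[:2]-c;print("arrow",w,np.hypot(*A),np.degrees(np.arctan2(A[1],A[0])))
N=onplane("top",np.array([300,237])/2.5+[270,180],.054)[:2];print("nut",N-c)
i=cv2.imread("pics/s5.png");w=np.argwhere((i[230:330,380:470].min(2)>140))[:,::-1]+[380,230];print(len(w),w.mean(0))
p=onplane("scene",w.mean(0)/2.5+[120,100],.008)[:2];A=p-c;print("scene arrow",p,np.hypot(*A),np.degrees(np.arctan2(A[1],A[0])))
E
```

```text
[ 0.53237452 -0.06836126] [162.5 162.6 162.6 162.4 162.4] 162.51688078974888
[0.0799 0.0795 0.08   0.08   0.0796]
arrow [228.82790698 447.6744186 ] 0.1525897934364139 161.30464870025526
nut [-0.00044333  0.00074326]
13 [427.69230769 263.        ]
scene arrow [ 0.38437134 -0.00349519] 0.16159377265588673 156.33336795916802
```

View pics/s5.png

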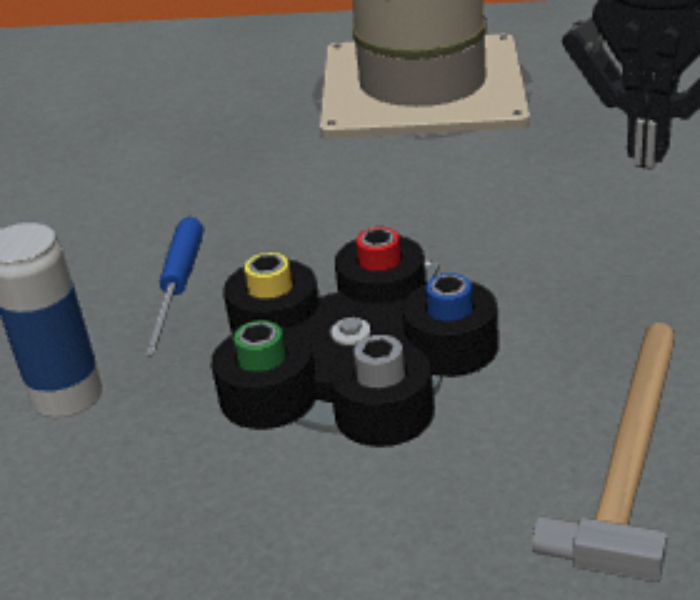

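Red is at 162.5° and the arrow at 161.3°. That is 1.2° or about 1.7 mm off, within the calibration error. All five sockets are seated on their 80 mm circle and the hand is clear, so I hand in.

```bash
python3 -c "
from h import *
socks();p,R,o=pose();print(p.round(3),o['clock'],np.abs(o['joint_velocities']).max());print(manip.hand_in())"
```

```text
red [378.1 318.9] px 196 rad 0.079 ang 161.8 -> red 161.8
yellow [431.5 301. ] px 203 rad 0.0778 ang -126.5 -> red 161.5
green [428.8 244.8] px 76 rad 0.0774 ang -53.0 -> red 163.0
blue [343.5 273. ] px 151 rad 0.0801 ang 90.1 -> red 162.1
[0.556 0.155 0.195] 13.95 0.012805939170458922
the job is handed in; nothing more can be done
None
```

The red-sleeved socket now stands at the front, lined up with the white arrow to within about 1°, and the job was handed in at about 14 s. I let the shut fingertips down into a notch and pushed the carousel clockwise by about 166°, slowing at the end. Then I backed off, lifted out and moved the hand clear.

- **Alignment:** red is at about 162.5° from the socket mouths (161.5–163.0° from the colour detection just before hand-in). The arrow is at 161.3°, so the error is about 1°, roughly 1.7 mm at the socket, and comparable to the camera calibration error. I left it there rather than nudge again.
- **Sockets and carousel:** all five sockets are upright in their pockets, on the expected 80 mm circle. The carousel did not move between the last two pictures.
- **Other objects:** the hammer, screwdriver and spray can look unmoved in the last pictures. Wrist force read no more than about 2 N at the end of each move.
- **One check disagreed:** the scene camera gave the arrow at about 156°, but only a 13-pixel sliver of it showed behind the carousel. I discarded that and used the top view, where the whole arrow is visible.

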